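# Unlatch and open the lid of the larger terminal box

### The arm

A 6-joint arm with a two-finger parallel gripper is mounted at the origin on a cart in front of the work surface, level with it; the furniture and walls round the work are solid. World frame = base frame: x ahead of the robot, y to its left, z up, the work surface at z = 0. Lengths are in mm, angles in degrees, forces in N, time in s.
With the tool pointing down it reaches from about 250 to 800 mm from the base axis. Payload 8.5 kg.
Tool frame: the origin (TCP) lies midway between the tips of the shut fingers; the grasp point (between the pads) lies arm.tcp_to_grasp behind it (arm.tcp_to_grasp is the distance from the TCP to the grasp point, in mm); z points along the fingers, y is the line along which they close (so a half turn about z gives the same grasp; the last joint's range is limited). The gripper opens to 85 mm and grips with 20 to 120 N. Pads are 22 mm wide; open, the fingers measure 114 mm over their backs; the gripper's body (76 mm by 85 mm) begins 54 mm behind the grasp point. The pads swing forward as they close: fully open they stand 13 mm farther back than shut.
Start: joints at [75.172, 13.648, -0.773, 75.585, 0, 90], TCP at [134.345, 507.474, 231.276] pointing down, gripper open.
Joint ranges: [-152.45, 152.45], [-59.26, 108.67], [-65.41, 83.53], [-104.44, 129.93], [-82.83, 76.93], [-180, 180]. Speed limits (degrees/s): [127.2, 127.2, 159.86, 180, 180, 180].

### API

Orientations are given as [roll, pitch, yaw] about the fixed x, y, z axes, in that order (R = Rz(yaw) Ry(pitch) Rx(roll)).
In Python, from bench import arm, fingers, eyes, job_done gives the robot as it stands. The module is installed in compiled form; this text tells all that it offers. Calls block until the motion is done:
- arm.move_pose(position, orientation): joint-space move of the TCP to a pose.
- arm.move_linear(position, orientation=None, vel=150, until_force=None): straight line of the TCP; orientation=None keeps the orientation; vel is the mean speed in mm/s. With until_force (N) it stops when the force on the tool has changed by that much, and returns True; else False.
- arm.move_j(angles): joint-space move.
- fingers.set_gripper(opening): finger opening in mm; the grip force is fixed at half the most; returns when the fingers have stopped.
- arm.pause(seconds).
- arm.solve_ik(position, orientation): joint angles nearest the present ones, or None.
- arm.state(): the state.
- eyes.get_image(name): name is "side" or "top"; returns the picture (400x640x3 uint8, red, green, blue); there is no depth.
- eyes.get_calibration(name): a dict with "fx", "fy", "cx", "cy" (pixels), "pose" (4x4, takes a point from camera to world coordinates). Camera axes: x right, y down, z forward; pixel columns grow to the right and rows downward; lengths in mm; the calibration is good to about 2 mm. A picture is of the moment at which its call begins. get_calibration takes no time and is no camera call.
A pose or a line that the arm cannot do raises arm.Unreachable and nothing moves.
- job_done(): hands the job in; it is judged then, once.
Trained networks look in the newest picture that a camera, given by its name, has taken for a name from the list of things; names that differ only in an ending like _2 or _b are one class to them, and where a whole thing is asked for, a point or a joint stands for the part that bears it (a point fixed in the world has none). Each returns a list of dicts, best first, with "conf" (0 to 1); they miss things now and then, are a little off and sometimes report something else, mostly with a low value. They report only what shows in the picture. A call takes as long as a camera call.
- eyes.spot_in(camera, label): "extent" ([left, top, width, height] in pixels, round what is visible of it).
The state is a dict: "time_s": time; "joints": joint angles; "dq": joint speeds; "joint_efforts": joint torques, N m; "ee_pos": TCP position; "ee_rot": TCP orientation; "wrist_force": force on the tool from outside, world axes, zero at the start; "wrist_torque": the same for the moment, N m; "finger_gap": finger opening in mm; "grip_force": force on a finger pad.
Only numpy, scipy, OpenCV 4.12 (cv2) and the standard library are available. Lean on these libraries where they do the work, as an engineer would, in place of code of your own. Each camera call takes 0.05 s, during which the arm holds its last target. There are 200 camera calls.

### The job

Open up the larger of the two grey metal terminal boxes on the desk: turn its wing latch a full quarter turn counter-clockwise to unlock it while the lid is still shut, then swing the lid up until it stands upright, and let go. Leave the smaller box locked and shut.

Things in the scene. Friction and masses are not known exactly. Their poses are not given: they have to be found in the camera images.
- big_box_base (a point): The larger terminal box: grey sheet metal, fixed to the desk, 110 mm along its x, 150 mm along its y, 63 mm high with the lid shut. This point is the centre of its underside. The lid's hinge line lies along x at (y, z) = (+75, +60) mm from here; the lid's free edge, with the handle, is on the -y side.
- big_box_grip (a point): Middle of the larger box's wing latch: an upright dark steel plate on the lid, 44 mm long (its x), 9 mm thick (its y), 24 mm tall. The point is on the turning axis (z, out of the lid), half-way up, 18 mm above the lid's top face. The wing is a bit stiff (0.06 N m) and stays where left. Locked it lies parallel to the hinge and handle bar, unlocked at right angles to them.
- big_box_handle (a point): Middle of the larger box's handle bar: round steel, 8 mm thick, 70 mm between its two legs, parallel to the hinge. The D-handle leans 45 degrees out and up from the lid's free edge: the bar is 26 mm above the lid's top face, 89 mm above the desk, and clear of the box's side. Axes of the lid: x along the bar, y towards the hinge, z out of the lid. Hinge line at (y, z) = (+170, -29) mm from here.
- big_box_wing (a joint): Turn of the larger box's wing latch: 0 = locked, 1.571 = unlocked (stop), positive counter-clockwise seen from above. Until about 1.1 rad a cam tongue under the lid catches the box's flange and the lid cannot lift.
- big_box_lid (a joint): Opening angle of the larger box's lid: 0 = shut, 1.571 = upright, 1.85 = stop. The hinge is stiff (0.4 N m, lid about 0.35 kg): the lid stays at any angle where it is left.
- small_box_wing (a joint): Turn of the wing latch of the smaller box (same make, 80 x 105 mm, 48 mm high): 0 = locked, 1.571 = unlocked. To be left locked.

How it is judged (in metres and radians):
On the way:
1. the larger box's wing latch is turned to unlocked (at least 75 degrees from locked) while its lid is shut (value of joint big_box_wing above 1.309 rad and value of joint big_box_lid below 0.06 rad), for 0.2 s.
At the end, for the whole second after the job is handed in: The larger box's lid stands open at 72 degrees or more (upright is 90) and is at rest; the smaller box's latch is still within 23 degrees of locked (value of joint big_box_lid above 1.25 rad and velocity of joint big_box_lid between -0.05 and 0.05 rad/s and value of joint small_box_wing below 0.4 rad); the robot touches nothing.
It fails at once if the smaller box's latch is turned (value of joint small_box_wing above 0.6 rad).
It also fails if it takes over 58 s, if anything falls off the work surface, if the arm or the gripper's body presses on something with over 40 N, if the wrist force passes 120 N, or if a joint passes its speed limit or range.

## Working session

There is one attempt and no reset: what is moved stays moved. The work goes in short steps, each a Python script; the robot and the scene stay as the last script left them, time stands still between calls to the robot, and variables do not carry over. Pictures are saved under pics/ and viewed, at most 10 in all, crops included, and the job is handed in when it is done.

```bash
mkdir -p pics; ls; python3 - <<'E'
from bench import arm, fingers, eyes
import cv2
for c in ("top","side"):
    im=eyes.get_image(c); cv2.imwrite(f"pics/{c}0.png",im[:,:,::-1])
    k=eyes.get_calibration(c); print(c,k)
    for l in ("big_box_base","big_box_grip","big_box_handle","small_box_wing"):
        print(l,[(round(d["conf"],2),[round(v) for v in d["extent"]]) for d in eyes.spot_in(c,l)[:3]])
print(arm.tcp_to_grasp, arm.state())
E
```

```text
pics
top {'fx': 467.30040458437605, 'fy': 467.30040458437605, 'cx': 318.88038687699253, 'cy': 197.65742345271846, 'pose': array([[ 2.96955108e-02, -9.83789844e-01,  1.76849429e-01,
         5.22367906e+02],
       [-9.99541205e-01, -2.81710360e-02,  1.11253260e-02,
         4.80701512e+01],
       [-5.96295113e-03, -1.77098663e-01, -9.84175039e-01,
         9.12407197e+02],
       [ 0.00000000e+00,  0.00000000e+00,  0.00000000e+00,
         1.00000000e+00]])}
big_box_base [(0.85, [282, 222, 104, 71])]
big_box_grip [(0.52, [344, 243, 7, 23])]
big_box_handle [(0.96, [284, 223, 108, 69])]
small_box_wing [(0.74, [291, 126, 13, 17])]
side {'fx': 498.8973143811634, 'fy': 498.8973143811634, 'cx': 322.56484247219356, 'cy': 211.61220464547597, 'pose': array([[-9.21204067e-01, -1.78613533e-01,  3.45659186e-01,
         4.05230435e+02],
       [-3.89060926e-01,  4.31616843e-01, -8.13841813e-01,
         7.40949787e+02],
       [-3.82916522e-03, -8.84196871e-01, -4.67098737e-01,
         4.63638232e+02],
       [ 0.00000000e+00,  0.00000000e+00,  0.00000000e+00,
         1.00000000e+00]])}
big_b
[... 175 characters left out ...]
00000000003 {'time_s': 0.5, 'joints': array([ 7.51726208e+01,  1.36508479e+01, -7.77512964e-01,  7.55855007e+01,
       -3.22329831e-04,  8.99998547e+01]), 'dq': array([-0.02796626, -0.03302815,  0.07744264, -0.00626168,  0.01728125,
       -0.04933686]), 'joint_efforts': array([ 2.25985561e-03, -5.38166285e+01,  3.46478677e+01,  3.98736694e-03,
        1.41434780e-04,  1.86499243e-06]), 'ee_pos': array([134.3312824 , 507.43479294, 231.22144588]), 'ee_rot': array([-1.79986138e+02,  3.22294674e-04,  1.65172766e+02]), 'wrist_force': array([-0.0562633 , -0.11901652,  0.69896945]), 'wrist_torque': array([-0.03721285,  0.03776874, -0.07172036]), 'grip_force': 0.0, 'finger_gap': 85.06412893092633}
```

```bash
python3 - <<'E'
import cv2
a=cv2.imread("pics/top0.png")[100:310,240:420]; b=cv2.imread("pics/side0.png")[150:310,210:470]
cv2.imwrite("pics/a.png",cv2.resize(a,(514,600),interpolation=cv2.INTER_CUBIC))
cv2.imwrite("pics/b.png",cv2.resize(b,(780,480),interpolation=cv2.INTER_CUBIC))
E
```

```text
(no output)
```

View pics/a.png

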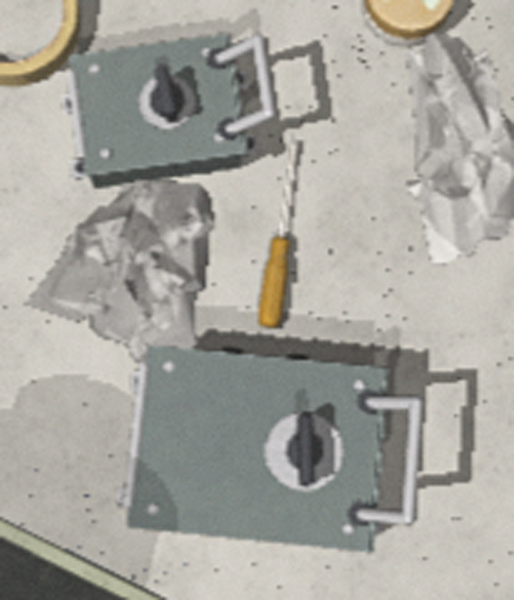

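View pics/b.png

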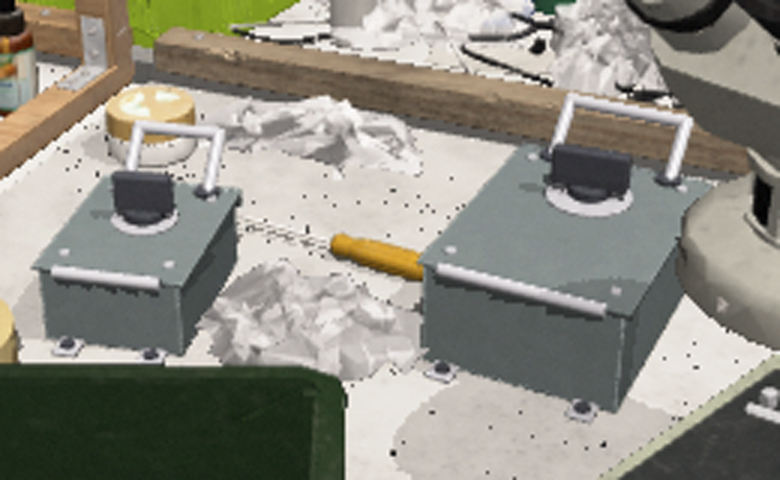

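View pics/top0.png

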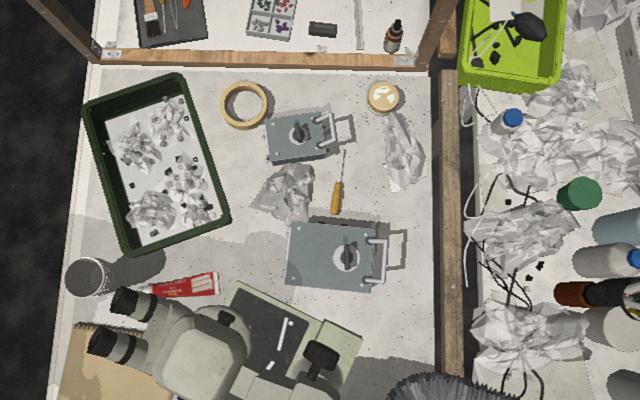

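Top crop: the big box's lid has corners at about (148,347), (388,368), (372,550) and (128,525). Its handle is to the right (world −y), the wing is at (305,447), locked, and a microscope stands on the robot side. The side crop agrees. Next I fit the pose and check the microscope.

```bash
cat > fit.py <<'E'
import numpy as np
from bench import eyes
from scipy.optimize import least_squares
K={c:eyes.get_calibration(c) for c in("top","side")}
def proj(c,P):
    k=K[c];T=k["pose"];p=(np.atleast_2d(P)-T[:3,3])@T[:3,:3]
    return np.c_[k["fx"]*p[:,0]/p[:,2]+k["cx"],k["fy"]*p[:,1]/p[:,2]+k["cy"]]
def back(c,uv,z):
    k=K[c];T=k["pose"];d=T[:3,:3]@[(uv[0]-k["cx"])/k["fx"],(uv[1]-k["cy"])/k["fy"],1]
    return T[:3,3]+d*(z-T[2,3])/d[2]
E
python3 - <<'E'
from fit import *
t=lambda u,v:(u/2.856+240,v/2.857+100); s=lambda u,v:(u/3+210,v/3+150)
obs=[("top",t(417,402),(35,-95,89)),("top",t(409,520),(-35,-95,89)),
("top",t(148,347),(55,75,63)),("top",t(388,368),(55,-75,63)),("top",t(372,550),(-55,-75,63)),("top",t(128,525),(-55,75,63)),
("side",s(570,98),(35,-95,89)),("side",s(690,122),(-35,-95,89)),("side",s(425,263),(55,75,63)),("side",s(625,315),(-55,75,63)),
("top",t(305,415),(22,None,93)),("top",t(305,483),(-22,None,93)),("side",s(553,149),(22,None,93)),("side",s(630,159),(-22,None,93))]
def W(q,l):
    l=np.array([l[0],q[3] if l[1] is None else l[1],l[2]],float);c,s_=np.cos(q[2]),np.sin(q[2])
    return np.array([q[0]+c*l[0]-s_*l[1],q[1]+s_*l[0]+c*l[1],l[2]])
f=lambda q:np.concatenate([proj(c,W(q,l))[0]-uv for c,uv,l in obs])
r=least_squares(f,[430,30,0,-30],loss="soft_l1",x_scale=[10,10,.1,10])
q=r.x;print(q,np.degrees(q[2]));print(f(q).reshape(-1,2).round(1))
print("wing",W(q,(0,None,81)),"bar",W(q,(0,-95,89)),"hinge",W(q,(0,75,60)))
np.save("q.npy",q)
from bench import arm
for y in (0,90,-90,180): print(y,arm.solve_ik(list(W(q,(0,None,150))),[180,0,y+np.degrees(q[2])]))
E
```

```text
[ 5.67261621e+02  3.37103097e+01 -6.89032990e-02 -2.76778523e+01] -3.947868227063156
[[ 0.3  0.7]
 [ 0.1 -0.4]
 [ 0.6  1.1]
 [-1.7  1.8]
 [-0.9 -0.7]
 [ 0.9 -0.4]
 [ 0.   1.1]
 [-1.6  0.6]
 [-0.7 -0.5]
 [ 0.7 -0.9]
 [ 0.8 -0.5]
 [-1.4  1.1]
 [ 0.  -1.6]
 [-0.2  0.4]]
wing [565.35603397   6.09813395  81.        ] bar [560.72098554 -61.06426547  89.        ] hinge [572.42527989 108.53234267  60.        ]
0 [   0.61798896   19.73311581   -4.26314347   66.00374071    0.
 -175.43414281]
90 [ 0.61798896 19.73311581 -4.26314347 66.00374071  0.         94.56585719]
-90 [  0.61798896  19.73311581  -4.26314347  66.00374071   0.
 -85.43414281]
180 [ 0.61798896 19.73311581 -4.26314347 66.00374071  0.          4.56585719]
```

View pics/side0.png

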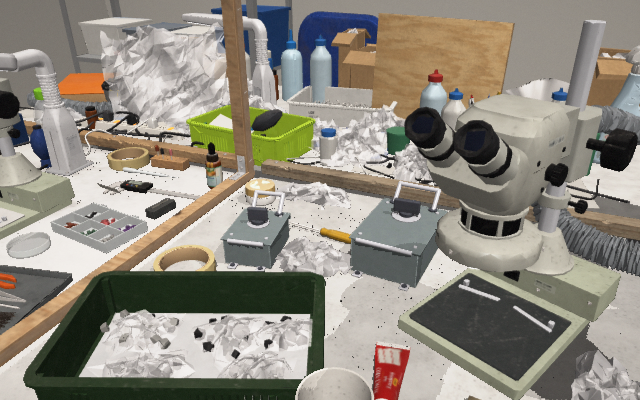

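The fit is good (residuals up to 1.8 px). The side view shows a tall microscope on the robot side of the box: eyepieces at (425,125) and (475,145), column top at (590,25). I triangulate it for clearance.

```bash
python3 - <<'E'
from fit import *
def tri(a,b):
    f=lambda P:np.r_[proj("top",P)[0]-a,proj("side",P)[0]-b]
    r=least_squares(f,[400,100,150]);return r.x.round(),f(r.x).round(1)
for n,a,b in (("eye1",(124,302),(425,125)),("eye2",(102,342),(473,145)),("knobtop",(228,312),(505,98)),("blackknob",(350,330),(615,150))): print(n,*tri(a,b))
# column top pixel in side for several y
k=K["side"];T=k["pose"]
for n,uv in(("coltop",(592,22)),("colright",(606,25)),("headtop",(520,95)),("headtopR",(585,105)),("knob",(635,150))):
    d=T[:3,:3]@[(uv[0]-k["cx"])/k["fx"],(uv[1]-k["cy"])/k["fy"],1]
    print(n,[(T[:3,3]+d*(y-T[1,3])/d[1]).round() for y in(200,100,50,0,-50)])
for z in(0,200,300,400):print("row399",z,back("top",(250,399),z).round(), "base corners",[back("top",p,0).round() for p in((237,282),(362,335))] if z==0 else "")
E
python3 - <<'E'
import cv2
a=cv2.imread("pics/top0.png")[250:400,60:400]
cv2.imwrite("pics/c.png",cv2.resize(a,None,fx=2.3,fy=2.3,interpolation=cv2.INTER_CUBIC))
E
```

```text
eye1 [491. 294. 318.] [-0.1 -0.8  0.6  0.1]
eye2 [443. 318. 314.] [-0.2 -2.   1.4  0.1]
knobtop [454. 160. 315.] [  1.8  22.9 -20.6  -1.1]
blackknob [365.   4. 207.] [ -0.5  64.6 -63.1   2. ]
coltop [array([367., 200., 403.]), array([360., 100., 392.]), array([356.,  50., 386.]), array([353.,   0., 381.]), array([349., -50., 375.])]
colright [array([355., 200., 401.]), array([346., 100., 389.]), array([341.,  50., 384.]), array([337.,   0., 378.]), array([332., -50., 372.])]
headtop [array([417., 200., 331.]), array([419., 100., 307.]), array([420.,  50., 294.]), array([421.,   0., 282.]), array([422., -50., 270.])]
headtopR [array([356., 200., 327.]), array([347., 100., 302.]), array([343.,  50., 289.]), array([338.,   0., 277.]), array([333., -50., 264.])]
knob [array([303., 200., 288.]), array([285., 100., 256.]), array([275.,  50., 240.]), array([266.,   0., 223.]), array([256., -50., 207.])]
row399 0 [306. 174.   0.] base corners [array([517., 211.,   0.]), array([426., -31.,   0.])]
row399 200 [353. 146. 200.] base corners 
row399 300 [377. 133. 300.] base corners 
row399 400 [401. 119. 400.] base corners
```

View pics/c.png

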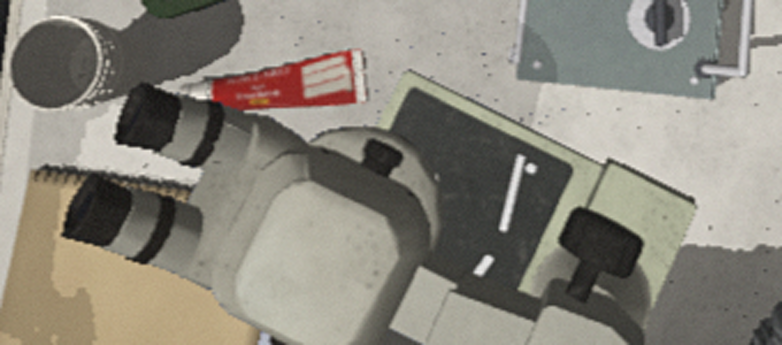

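The crop shows the microscope's base corner at crop px (695,200) and a focus knob at (600,245), so the column may sit right on the arm's path. I fit the arm's link geometry to check clearance.

```bash
python3 - <<'E'
from fit import *
from bench import arm
def tri(a,b):
    f=lambda P:np.r_[proj("top",P)[0]-a,proj("side",P)[0]-b]
    r=least_squares(f,[400,100,150]);return r.x.round(),f(r.x).round(1)
for n,b in(("knobA",(556,173)),("knobB",(579,206)),("knobC",(612,150))):print(n,*tri((321,354),b))
print("foot corner",*tri((362,337),(618,270)),*tri((362,337),(497,262)),"headcorner",*tri((228,340),(562,105)))
A=[];R=[];Z=[];Y=[]
for x in range(320,760,60):
  for z in(80,200,330):
    for p in(0,-25,25):
      j=arm.solve_ik([x,0,z],[180,p,90])
      if j is None or abs(j[0])>20: continue
      j=np.radians(j); a2,a3,a4=j[1],j[1]-j[2],j[1]-j[2]+j[3]
      A.append([1,np.sin(a2),np.cos(a2),np.sin(a3),np.cos(a3),np.sin(a4),np.cos(a4)]);R.append(x);Z.append(z);Y.append(np.degrees([a4,j[4]]))
A=np.array(A)
for v in(R,Z):
    c,res,rk,_=np.linalg.lstsq(A,np.array(v,float),rcond=None);print(c.round(1),res,rk)
print(np.array(Y[:3]))
E
```

```text
knobA [384.  45. 188.] [  0.3  23.5 -21.7   0.2]
knobB [357.  44. 141.] [ -0.   35.2 -31.2   0.8]
knobC [353.  46. 224.] [ -1.1  51.5 -48.3   2.2]
foot corner [308. -31.  -5.] [ -1.   63.7 -55.3   2.2] [415. -32. -13.] [ 0.2  3.4 -3.  -0.1] headcorner [405. 159. 311.] [  0.7  36.  -31.7   0.2]
[-1.221e+02  5.725e+02  2.000e-01  2.500e+01  3.962e+02  1.218e+02
  2.743e+02] [0.00475676] 7
[-4122.5    -4.7   553.2  -396.1    25.3  3890.9  -492.8] [21.30046202] 7
[[90.  0.]
 [90.  0.]
 [90.  0.]]
```

```bash
python3 - <<'E'
import numpy as np
from bench import arm
A=[];R=[];Z=[]
for x in range(320,760,60):
  for z in(80,200,330):
    for p in(0,-25,25,-15):
      for yw in (0,90):
       j=arm.solve_ik([x,0,z],[180,p,0] if yw==0 else [180+p,0,90])
       if j is None or abs(j[4])>.1: continue
       j=np.radians(j); a2,a3,a4=j[1],j[1]-j[2],j[1]-j[2]+j[3]
       A.append([1,np.sin(a2),np.cos(a2),np.sin(a3),np.cos(a3),np.sin(a4),np.cos(a4)]);R.append(x/np.cos(j[0]));Z.append(z)
A=np.array(A);print(len(A),np.degrees(np.arcsin(A[:,5].min())))
for v in(R,Z):
    c,res,rk,_=np.linalg.lstsq(A,np.array(v,float),rcond=None);print(c.round(1),res,rk)
E
```

```text
182 64.99999999999996
[  0.  572.4  -0.   25.  396.2  -0.  445.8] [1.06785189e-23] 7
[ 195.3   -0.   572.4 -396.2   25.  -445.8   -0. ] [1.29393183e-22] 7
```

Shoulder height is 195 mm, so the forearm passes well above the 383 mm column. The eyepieces at z≈320 are on the sweep path, so I go high first and then grip the wing.

```bash
python3 - <<'E'
from fit import *
from bench import arm,fingers
import cv2
q=np.load("q.npy");d=np.degrees(q[2])
w=[565.4,6.1]
arm.move_linear([134.3,507.4,430],vel=250)
arm.move_pose([*w,430],[180,0,180+d])
fingers.set_gripper(34)
arm.move_linear([*w,130],vel=250)
print("hit",arm.move_linear([*w,73],vel=60,until_force=8),arm.state()["ee_pos"],arm.state()["time_s"])
f0=arm.state()["wrist_force"]
fingers.set_gripper(0)
s=arm.state();print(s["finger_gap"],s["grip_force"],f0,s["wrist_force"],s["wrist_torque"],s["ee_pos"])
cv2.imwrite("pics/g1.png",cv2.resize(eyes.get_image("side")[130:300,280:500,::-1],None,fx=3,fy=3))
E
```

```text
hit False [565.74066866   6.12280767  73.37593686] 6.7917
7.827771964570627 59.47242200374603 [-0.14482641 -0.45922399 -0.34253781] [-2.22877705 -5.43235849  5.24484263] [-1.05396159  0.49031832  0.04481162] [565.20881682   5.06556402  73.55591783]
```

View pics/g1.png

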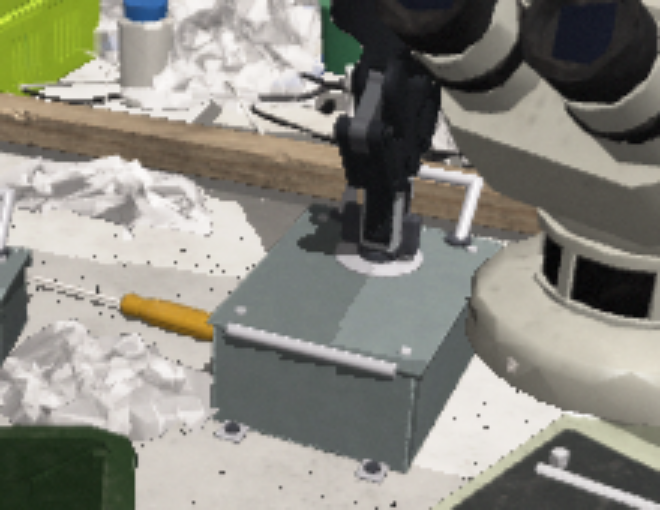

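The picture shows the fingers centred on the wing at (380,235), with a gap of about 8 mm and light side force, so the grasp is good. Now I turn it counter-clockwise.

```bash
python3 - <<'E'
from fit import *
from bench import arm,fingers
import cv2
d=np.degrees(np.load("q.npy")[2])
c=[565.2,5.0,73.3]
for a in(20,40,60,75,90,91.5):
    arm.move_pose(c,[180,0,180+d+a]); s=arm.state()
    print(a,s["wrist_force"].round(1),s["wrist_torque"].round(2),s["ee_rot"].round(1),s["joints"][5].round(1),s["finger_gap"])
arm.pause(.3)
fingers.set_gripper(34)
arm.move_linear([*c[:2],160],vel=200)
print(arm.state()["time_s"])
cv2.imwrite("pics/g2.png",cv2.resize(eyes.get_image("side")[130:300,280:500,::-1],None,fx=3,fy=3))
E
```

```text
20 [-1.1 -5.6  2.4] [-1.13  0.13 -0.02] [-179.9   -0.  -164.2] -15.3 7.724208685594836
40 [  1.  -10.2   1.1] [-1.85 -0.08  0.06] [-1.798e+02 -1.000e-01 -1.442e+02] -35.3 7.79228069081564
60 [  3.3 -12.7  -1.7] [-2.44 -0.5  -0.05] [-1.798e+02 -1.000e-01 -1.243e+02] -55.3 7.342587115940035
75 [  5.5 -13.9  -2.2] [-2.67 -0.84  0.05] [-179.8   -0.2 -109.3] -70.3 7.565382271265182
90 [  7.8 -14.3  -3.6] [-2.87 -1.26  0.02] [-179.8   -0.3  -94.3] -85.3 7.6671496019374406
91.5 [  6.8 -13.9  -4. ] [-2.78 -1.3  -0.5 ] [-179.8   -0.3  -92.8] -86.8 7.309978804129988
10.6917
```

View pics/g2.png

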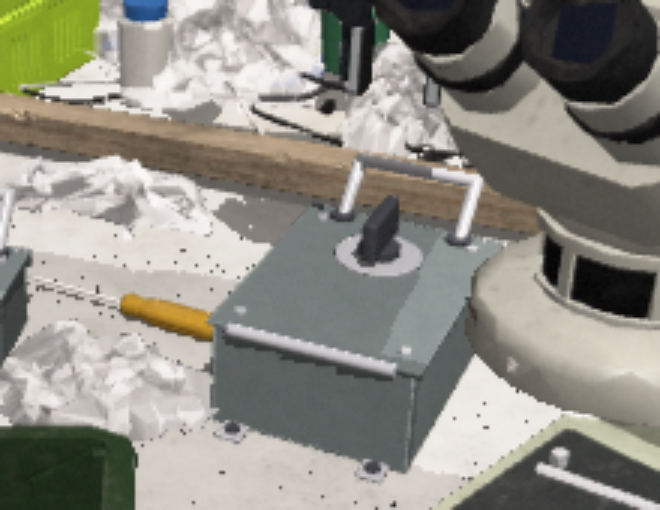

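The wing at (380,230) now stands at right angles to the bar, and the torque rose at the stop, so it is unlocked and the lid is still shut. Next I grip the bar and swing the lid.

```bash
cat > arc.py <<'E'
import numpy as np
q=np.load("q.npy");d=np.degrees(q[2]);OFF=np.array([0,0])
def tcp(th,dy=-1.5,down=15):
    a=np.radians(th);y,z=-170,29
    Y=75+y*np.cos(a)+z*np.sin(a)+dy; Z=60-y*np.sin(a)+z*np.cos(a)
    return [q[0]-np.sin(q[2])*Y,q[1]+np.cos(q[2])*Y,Z-down]
E
python3 - <<'E'
from fit import *; from arc import *
from bench import arm,fingers
import cv2
p=tcp(0);print(p)
o=[180,0,180+d]
arm.move_pose([p[0],p[1],190],o)
arm.move_linear([p[0],p[1],115],vel=200)
print("hit",arm.move_linear(p,vel=60,until_force=8))
fingers.set_gripper(0)
s=arm.state();print(s["finger_gap"],s["grip_force"],s["wrist_force"],s["ee_pos"],s["time_s"])
dy=np.clip(s["ee_pos"][1]-p[1],-3,3)-1.5
for th in(6,12,20):
    arm.move_linear(tcp(th,dy),vel=80);s=arm.state();print(th,s["wrist_force"].round(1),s["finger_gap"].round(1),s["ee_pos"].round(1))
print(dy,s["time_s"])
cv2.imwrite("pics/g3.png",cv2.resize(eyes.get_image("side")[130:300,280:500,::-1],None,fx=3,fy=3))
E
```

```text
[np.float64(560.6177123528051), np.float64(-62.560706129504766), np.float64(74.0)]
hit False
6.0339617178806 58.479981422424316 [ 1.46131178 12.03669371 -0.12451141] [561.0744545  -60.08518241  74.24921231] 13.7917Traceback (most recent call last):
  File "<stdin>", line 13, in <module>
AttributeError: 'float' object has no attribute 'round'
```

```bash
python3 - <<'E'
from fit import *; from arc import *
from bench import arm,fingers
import cv2
for th in(12,20,28,36,44,52,60,68,76,84,91):
    arm.move_linear(tcp(th,1),vel=90);s=arm.state();print(th,s["wrist_force"].round(1),round(s["finger_gap"],1),s["ee_pos"].round(1))
    if np.linalg.norm(s["wrist_force"])>45 or s["finger_gap"]<4: print("stop");break
print(s["time_s"])
cv2.imwrite("pics/g3.png",cv2.resize(eyes.get_image("side")[50:300,250:550,::-1],None,fx=2.3,fy=2.3))
E
```

```text
12 [ 1.2 -2.6 -0.2] 5.7 [561.6 -50.6 108.8]
20 [ 0.7 -4.4  2.2] 5.4 [562.5 -40.6 130.4]
28 [-0.4 -7.2  6.2] 5.9 [563.3 -27.7 150.6]
36 [ 0.  -9.4  9.8] 5.2 [564.5 -12.2 169.1]
44 [ -2.5 -10.7  15.9] 5.5 [565.8   5.9 185.3]
52 [ -4.5 -11.1  21.8] 5.3 [567.3  26.2 198.9]
60 [-3.7 -6.6 22. ] 5.3 [569.1  49.1 208.9]
68 [-2.2 -4.  22.5] 5.4 [570.8  72.5 215.9]
76 [-0.4 -0.1 17.4] 5.5 [572.5  97.2 218.7]
84 [ 1.5  3.2 10.9] 5.0 [574.2 121.8 218.1]
91 [1.6 3.1 9.8] 5.3 [575.7 142.6 215.3]
18.6583
```

View pics/g3.png

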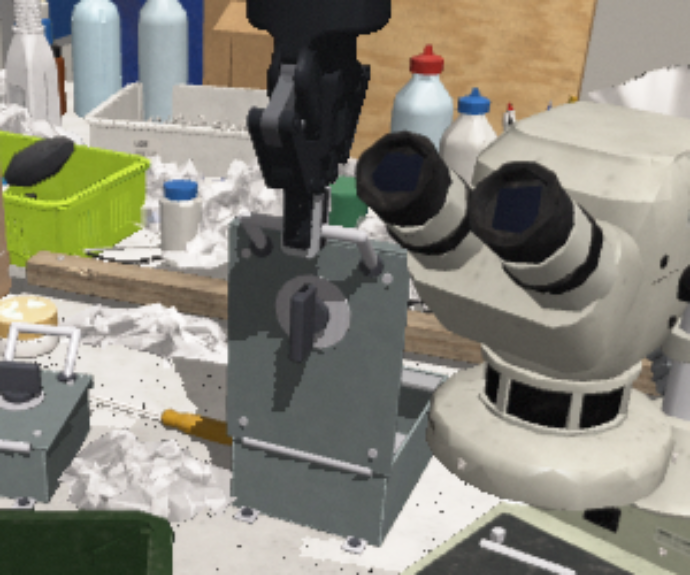

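The lid stands upright with the bar at (340,230) still in the fingers, and the small box is untouched. I release and rise.

```bash
python3 - <<'E'
from fit import *
from bench import arm,fingers
import cv2
s=arm.state();p=s["ee_pos"]
fingers.set_gripper(22)
print(arm.state()["wrist_force"].round(1))
print(arm.move_linear([p[0],p[1],p[2]+160],vel=120,until_force=10))
s=arm.state();print(s["wrist_force"].round(1),s["ee_pos"],s["time_s"])
cv2.imwrite("pics/g4.png",cv2.resize(eyes.get_image("side")[50:300,250:550,::-1],None,fx=2.3,fy=2.3))
E
```

```text
[-0.5 -0.2  0.2]
False
[ 0.4 -0.5 -0.4] [575.59767755 142.47746395 374.74798775] 20.5083
```

View pics/g4.png

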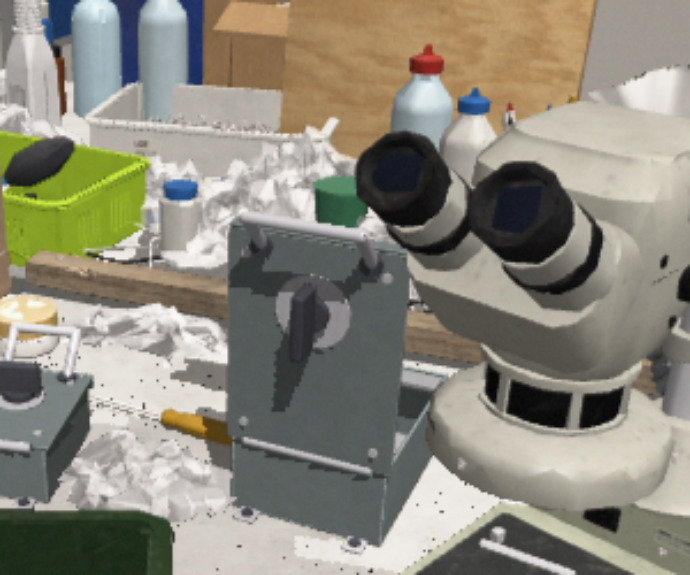

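The lid stands upright on its own (bar at (305,228)), and the gripper is clear. I hand it in.

```bash
python3 -c "
from bench import arm,job_done
arm.pause(.5);print(job_done())"
```

```text
the job is handed in; nothing more can be done
None
```

I turned the larger box's latch a full quarter turn to its stop with the lid shut, swung the lid upright and let go; the smaller box was not touched, and I handed the job in at about 21 s (no verdict was returned).

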